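# Make up two gear-drive service kits

### The job

Make up the two gear-drive service kits from the parts on the bench: in the shorter tray, with two compartments, put the largest gear in the big compartment and the wing nut in the small one; in the longer tray, with three compartments, put the smallest gear in the big compartment and the coax adapter and the vial in the two small ones, one in each, either way round. Everything must rest flat on the floor of its own compartment, gears hub up, wing nut base down, adapter lying on its side and the vial standing upright; leave the middle-sized gear where it is.

Things in the scene. Friction and masses are not known exactly. Their poses are not given: they have to be found in the camera images.
- gear_large_c (a point): The largest of three plain brass spur gears, lying flat hub up: 28 teeth, toothed disc 60 mm in diameter and 10 mm thick, with a round hub 18 mm in diameter standing on its middle, 30 mm tall overall; grasp it by the hub. Point: on the axis, half-way up (15 mm above the underside); z is the gear's axis, up.
- gear_small_c (a point): The smallest of three plain brass spur gears, lying flat hub up: 18 teeth, toothed disc 40 mm in diameter and 10 mm thick, with a round hub 18 mm in diameter standing on its middle, 30 mm tall overall; grasp it by the hub. Point: on the axis, half-way up (15 mm above the underside); z is the gear's axis, up.
- gear_mid_c (a point): The middle-sized of three plain brass spur gears, lying flat hub up: 23 teeth, toothed disc 50 mm in diameter and 10 mm thick, with a round hub 18 mm in diameter standing on its middle, 30 mm tall overall; it belongs to neither kit and stays where it is. Point: on the axis, half-way up (15 mm above the underside); z is the gear's axis, up.
- wing_nut_c (a point): Plain metal wing nut, 13 x 40 x 17 mm (x, y, z), lying with its base down and its wings raised along its y axis; grasp it across the 12 mm of its x axis. Point: its centre, 8.5 mm above the underside.
- coax_adapter_c (a point): Plain metal coax adapter, a short stepped barrel lying on its side, 16 x 32 x 16 mm (x, y, z), its length along its y axis; grasp it across its x axis (12 mm wide in the simulation). Point: its centre, 8 mm above the underside.
- vial_c (a point): Small upright glass vial with a black screw cap, 25 mm in diameter, 52 mm tall; it grips as a body 24 mm wide and 46 mm tall. Point: on its axis, 26 mm above the underside; z is its axis, up.
- tray_two: Shorter low white open tray, fixed to the bench, 148 mm (y) by 88 mm (x); walls 4 mm, rim 13 mm above the bench, floor 3 mm thick. Origin: centre of its underside; unturned, x points away from the robot, y to its left. Two compartments in a row along y: big, 80 x 80 mm inside, centre y = -30 mm; small, 80 (x) by 56 mm (y), centre y = +42 mm; x = 0.
- tray_three: Longer low white open tray, fixed to the bench, 208 mm (y) by 88 mm (x); walls 4 mm, rim 13 mm above the bench, floor 3 mm thick. Origin: centre of its underside; unturned, x points away from the robot, y to its left. Three compartments in a row along y: big, 80 x 80 mm inside, centre y = -60 mm; two small, each 80 (x) by 56 mm (y), centres y = +12 and +72 mm; all x = 0.
- monitor_mid (a point): Obstacle, not part of the job: centre of the screen panel of the monitor at the right of the bench, an upright slab 22 mm thick, 550 mm long (about along the world x axis) and 350 mm high; nearer to the middle of the bench stands an open hinged parts box, 130 mm tall with its lid up. Keep the arm clear of both.

How it is judged:
By the outcome, as a careful person would: the job done as asked, in the order asked, and still so for the second after the job is handed in, with the robot touching nothing.
It also fails if it takes over 112 s, if anything falls off the work surface, if the arm or the gripper's body presses on something with over 40 N, if the wrist force passes 120 N, or if a joint passes its speed limit or range.

### The arm

A 6-joint arm with a two-finger parallel gripper is mounted at the origin on a cart in front of the work surface, level with it; the furniture and walls round the work are solid. World frame = base frame: x ahead of the robot, y to its left, z up, the work surface at z = 0. Lengths are in m, angles in rad, forces in N, time in s.
With the tool pointing down it reaches from about 0.425 to 0.95 m from the base axis. Payload 3.5 kg.
Tool frame: the origin (TCP) lies at the very end of the fingers, on their centre line; the grasp point (between the pads) lies 19 mm behind it; z points along the fingers, y is the line along which they close (so a half turn about z gives the same grasp; the last joint's range is limited). The gripper opens to 85 mm and grips with 20 to 120 N. Pads are 22 mm wide; open, the fingers measure 114 mm over their backs; the gripper's body (76 mm by 85 mm) begins 54 mm behind the grasp point. The pads swing forward as they close: fully open they stand 13 mm farther back than shut.
Start: joints at [-1.375, 0.286, 1.577, -0, 1.279, -0.15], TCP at [0.229, -0.635, 0.231] pointing down, gripper open.
Joint ranges: [-2.77, 2.77], [-0.9, 2.22], [0.21, 2.48], [-1.53, 4.67], [0.24, 2.81], [-2.84, 2.84]. Speed limits (rad/s): [2.79, 2.79, 3.14, 3.14, 3.14, 3.14].

### API

Orientations are given as a unit quaternion [x, y, z, w].
In Python, from plant import ctrl gives the robot as it stands.
- The arm moves only by the tool carry_out, never from a script. Its argument "deltas" is one flat list of numbers, 6 for each row, row after row: the shift along the tool's x, y, z in m, then the turn, a rotation vector about the tool's x, y, z in rad. A call has 1 to 5 rows; each row is the pose to reach, as a shift and turn from the pose commanded when the call began, along the tool's axes at that moment; what a row does not reach only later rows make up. A row lasts 1/8 s, in which the tool goes at most 62.5 mm and 10.7 degrees, less where a joint would pass 70% of its speed; a pose out of reach is approached as far as the arm can. A call with a gripper value outside its range is refused whole. "grip" is the opening in per cent of the stroke, from 0 (shut) to 100 (fully open), set as the call begins (left out, the last holds). The fingers move at their own pace and stop on an object; "grip_force" is the grip in N (left out, the last holds). Time passes only in rows, so rows that repeat a pose let the fingers close. It gives the time, the measured TCP pose, the force, the opening and the grip force at its end, in the units of the state.
- ctrl.get_state(): the state, without advancing time (a new reading comes with each control period).
- ctrl.read_camera(name): name is "scene" or "top"; returns (picture, depth): 420x560x3 uint8, red, green, blue; 420x560 float32, m along the optical axis (not along the pixel's ray), 0 where there is no reading.
- ctrl.camera_model(name): a dict with "intrinsics" (3x3 intrinsics, pixels), "k1" (the pictures are not rectified: a ray, as slopes to the right and down, at radius r is drawn at 1 + k1 r^2 times it, then the intrinsics apply), "extrinsics" (4x4, takes a point from world to camera coordinates). Camera axes: x right, y down, z forward; pixel columns grow to the right and rows downward; lengths in m; the calibration is good to about 2 mm. A picture is of the moment at which its call begins. camera_model takes no time and is no camera call.
- ctrl.sign_off(): hands the job in; it is judged then, once.
Trained networks look in the newest picture that a camera, given by its name, has taken for a name from the list of things; names that differ only in an ending like _2 or _b are one class to them, and where a whole thing is asked for, a point or a joint stands for the part that bears it (a point fixed in the world has none). Each returns a list of dicts, best first, with "score" (0 to 1); they miss things now and then, are a little off and sometimes report something else, mostly with a low value. They report only what shows in the picture. A call takes as long as a camera call.
- ctrl.find_in(camera, query): "uv" ([column, row] in pixels, amid what is visible of it).
The state is a dict: "time": time; "qpos": joint angles; "dq": joint speeds; "joint_efforts": joint torques, N m; "eef_pos": TCP position; "tcp_rot": TCP orientation; "contact_force": force on the tool from outside, world axes, zero at the start; "wrist_torque": the same for the moment, N m; "opening": opening from 0.0 (shut) to 1.0 (fully open); "finger_force": force on a finger pad.
Only numpy, scipy, OpenCV 4.12 (cv2) and the standard library are available. Lean on these libraries where they do the work, as an engineer would, in place of code of your own. Each camera call takes 0.05 s, during which the arm holds its last target. There are 200 camera calls.

## Working session

There is one attempt and no reset: what is moved stays moved. The work goes in short steps, Python scripts to look and compute and a tool call to move; the robot and the scene stay as the last step left them, time stands still between calls to the robot, and variables do not carry over. Pictures are saved under pics/ and viewed, at most 14 in all, crops included, and the job is handed in when it is done.

Besides the shell and the picture viewer there is one more tool, called after "Call:" as name(argument=value, ...) on one line, values as JSON. carry_out: Moves the arm, as the interface text tells. Its arguments: {"type":"object","properties":{"deltas":{"type":"array"},"grip":{"type":"number"},"grip_force":{"type":"number"}},"required":["deltas"]}

```bash
mkdir -p pics; ls
cat > h.py <<'E'
import numpy as np, cv2
from plant import ctrl
from scipy.spatial.transform import Rotation as R
def shot(cam,name=None):
    p,d=ctrl.read_camera(cam)
    if name: cv2.imwrite('pics/'+name,p[:,:,::-1])
    return p,d
def ray(cam,uv):
    m=ctrl.camera_model(cam);K=np.array(m['intrinsics']);k=m['k1'];E=np.array(m['extrinsics'])
    uv=np.atleast_2d(uv).astype(float)
    s=(np.c_[uv,np.ones(len(uv))]@np.linalg.inv(K).T)[:,:2]
    u=s.copy()
    for _ in range(20): u=s/(1+k*(u**2).sum(1,keepdims=True))
    return np.c_[u,np.ones(len(u))],E
def at_depth(cam,uv,d):
    r,E=ray(cam,uv);return (r*np.atleast_1d(d)[:,None]-E[:3,3])@E[:3,:3]
def at_z(cam,uv,z):
    r,E=ray(cam,uv);D=r@E[:3,:3];o=-E[:3,:3].T@E[:3,3]
    return o+D*((z-o[2])/D[:,2])[:,None]
def proj(cam,P):
    m=ctrl.camera_model(cam);K=np.array(m['intrinsics']);k=m['k1'];E=np.array(m['extrinsics'])
    c=np.atleast_2d(P)@E[:3,:3].T+E[:3,3];s=c[:,:2]/c[:,2:]
    s=s*(1+k*(s**2).sum(1,keepdims=True));return (np.c_[s,np.ones(len(s))]@K.T)[:,:2]
E
cat > a.py <<'E'
from h import *
np.set_printoptions(precision=4,suppress=True)
for c in ['top','scene']:
    p,d=shot(c,c+'0.png')
    m=ctrl.camera_model(c);print(c,np.array(m['intrinsics']).tolist(),m['k1']);E=np.array(m['extrinsics']);print(-E[:3,:3].T@E[:3,3],E[2,:3])
    np.save(c+'d.npy',d)
    for q in ['gear_large_c','gear_small_c','gear_mid_c','wing_nut_c','coax_adapter_c','vial_c','tray_two','tray_three']:
        for r in ctrl.find_in(c,q)[:3]:
            uv=np.array(r['uv']);i,j=int(round(uv[1])),int(round(uv[0]))
            print(q,round(r['score'],2),uv,d[i,j],at_depth(c,uv,d[i,j])[0])
print(ctrl.get_state())
E
python3 a.py
```

```text
pics
top [[456.7415576251478, 0.0, 277.612871867894], [0.0, 456.7415576251478, 206.371998121775], [0.0, 0.0, 1.0]] -0.15494039233589868
[0.3958 0.0049 1.3251] [ 0.1319 -0.0028 -0.9913]
gear_large_c 0.58 [216.3 256.2] 1.2923982 [0.4229 0.173  0.0245]
gear_small_c 0.44 [221.3 228.1] 1.3178893 [0.5045 0.163  0.0096]
gear_mid_c 0.7 [247.  251.1] 1.2891111 [0.439  0.0856 0.0302]
coax_adapter_c 0.43 [183.3 226.4] 1.320238 [0.5074 0.2746 0.0073]
vial_c 0.68 [208.2 189.6] 1.3359139 [0.6173 0.2059 0.0063]
tray_two 0.59 [208.  188.3] 1.3373333 [0.6213 0.2067 0.0054]
tray_three 0.6 [275.3 196.1] 1.3354375 [0.6017 0.0085 0.0053]
scene [[440.39314787712794, 0.0, 269.4875661300521], [0.0, 440.39314787712794, 211.50971140506618], [0.0, 0.0, 1.0]] -0.13792155675244677
[0.1358 0.2242 1.0734] [ 0.4302 -0.2211 -0.8752]
gear_large_c 0.63 [233.8 323.2] 1.043302 [0.419  0.1799 0.0317]
gear_small_c 0.63 [222.8 290.1] 1.0854971 [0.5072 0.1673 0.0301]
gear_mid_c 0.83 [267.5 299.7] 1.0745542 [0.4337 0.0808 0.0283]
gear_mid_c 0.49 [181.5 315.7] 1.0715984 [0.501  0.2856 0.013 ]
wing_nut_c 0.44 [251.3 278.4] 1.1
[... 200 characters left out ...]
19 0.1806 0.0297]
vial_c 0.31 [259.6 234.4] 1.1883775 [0.6121 0.0107 0.0036]
tray_two 0.95 [191.2 265.9] 1.1474794 [0.6162 0.2109 0.0018]
tray_three 0.74 [262.1 232.2] 1.1905016 [0.6143 0.0019 0.0046]
{'time': 0.9, 'qpos': array([-1.375 ,  0.2863,  1.5767,  0.    ,  1.2786, -0.15  ]), 'dq': array([-0.0002, -0.0009,  0.0004, -0.0014, -0.0006,  0.0002]), 'joint_efforts': array([ -0.0001, -40.596 , -29.2945,  -0.0001,   0.0004,  -0.    ]), 'eef_pos': array([ 0.2288, -0.635 ,  0.2313]), 'tcp_rot': array([ 0.9851,  0.172 ,  0.    , -0.    ]), 'contact_force': array([ 0.585 , -0.3852, -0.4773]), 'wrist_torque': array([-0.0357,  0.0167,  0.0179]), 'finger_force': 0.0, 'opening': 1.0006150627247035}
```

Run:
```python
import cv2
for c,(x0,x1,y0,y1) in {'top':(140,340,140,290),'scene':(140,340,190,340)}.items():
    p=cv2.imread(f'pics/{c}0.png')[y0:y1,x0:x1]
    cv2.imwrite(f'pics/{c}0c.png',cv2.resize(p,None,fx=4,fy=4,interpolation=cv2.INTER_CUBIC))
```

```text
(no output)
```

View pics/top0c.png

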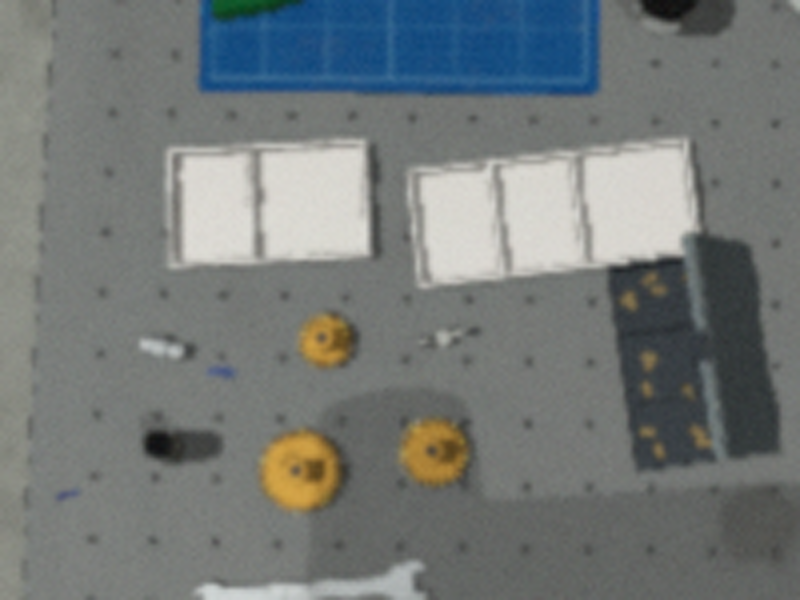

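View pics/scene0c.png

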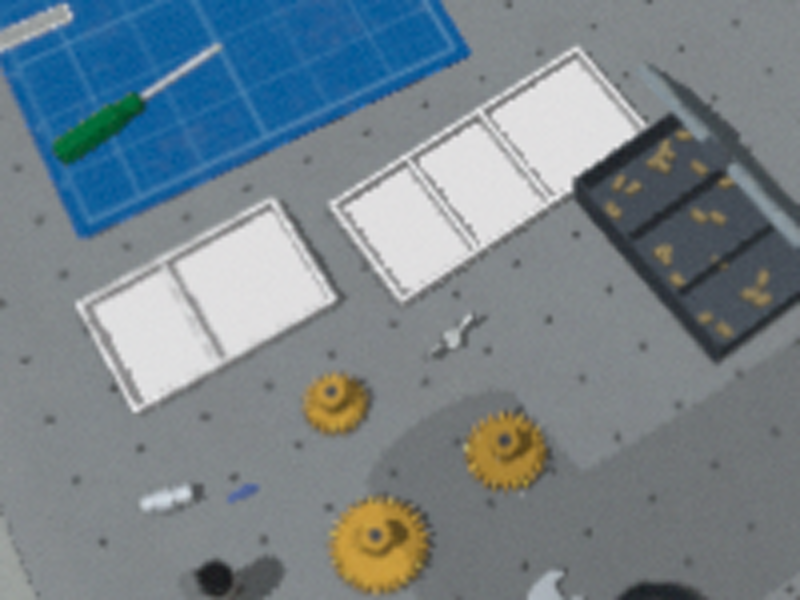

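View pics/scene0.png

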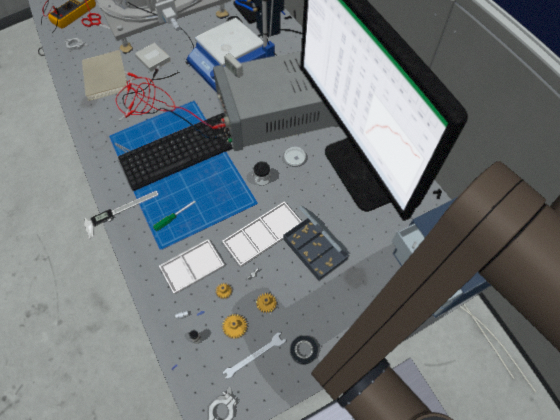

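Both views agree. In the top picture the large gear is at about (215,257), small (222,225), mid (249,252), wing nut (252,224), adapter (181,227) and vial cap (180,251). The two-compartment tray is at left and the three-compartment tray at right, big compartments on the right. The parts box stands just in front of the right end of the long tray.

```bash
cat > b.py <<'E'
from h import *
np.set_printoptions(precision=4,suppress=True)
def blobs(mask,cam,z,lo,hi,tag):
    n,l,s,c=cv2.connectedComponentsWithStats(mask.astype(np.uint8))
    for i in range(1,n):
        if not lo<s[i,4]<hi: continue
        ys,xs=np.where(l==i);P=at_z(cam,np.c_[xs,ys],z)
        if not(0.3<P[:,0].mean()<.75 and -.2<P[:,1].mean()<.35): continue
        cs=cv2.findContours((l==i).astype(np.uint8),cv2.RETR_EXTERNAL,cv2.CHAIN_APPROX_NONE)[0][0][:,0]
        Q=at_z(cam,cs,z)[:,:2].astype(np.float32)
        print(cam,tag,'area',s[i,4],'px',c[i],'mean',P[:,:2].mean(0),'rect',[np.round(a,4) for a in cv2.minAreaRect(Q)])
for cam in ['top','scene']:
    p=cv2.imread(f'pics/{cam}0.png');h=cv2.cvtColor(p,cv2.COLOR_BGR2HSV);H,S,V=h[...,0],h[...,1],h[...,2]
    w=cv2.morphologyEx(((V>185)&(S<40)).astype(np.uint8),cv2.MORPH_CLOSE,np.ones((7,7)))
    blobs(w,cam,.011,700,8000,'tray')
    blobs((S>110)&(H>10)&(H<32)&(V>80),cam,.010,80,2000,'gear')
    blobs((V<60),cam,.052,15,150,'dark')
    b=cv2.medianBlur(V,21).astype(int)
    loc=(np.abs(V.astype(int)-b)>35)&(S<70)
    blobs(cv2.morphologyEx(loc.astype(np.uint8),cv2.MORPH_CLOSE,np.ones((3,3))),cam,.009,12,150,'bright')
# height map from depth
for cam in ['top','scene']:
    d=np.load(cam+'d.npy');vv,uu=np.mgrid[:420,:560];P=at_depth(cam,np.c_[uu.ravel(),vv.ravel()],d.ravel())
    ok=(d.ravel()>.2)
    for nm,(a,b,c,e,z0,z1) in dict(vial=(.38,.47,.24,.34,.04,.07),hubs=(.38,.55,.05,.23,.024,.04),box=(.35,.65,-.25,0.,.03,.2),mon=(.2,1.3,-.8,-.2,.15,.6)).items():
        m=ok&(P[:,0]>a)&(P[:,0]<b)&(P[:,1]>c)&(P[:,1]<e)&(P[:,2]>z0)&(P[:,2]<z1)
        if m.any(): print(cam,nm,m.sum(),P[m].min(0),P[m].mean(0),P[m].max(0))
        if nm=='hubs' and m.any():
            for g in [(.42,.175),(.505,.163),(.438,.083)]:
                k=m&(np.hypot(P[:,0]-g[0],P[:,1]-g[1])<.02)
                if k.any(): print('  hub',g,k.sum(),P[k].mean(0))
    for g in [(.5,.0),(.35,.25),(.53,.3)]:
        k=ok&(np.hypot(P[:,0]-g[0],P[:,1]-g[1])<.02); print('  bench z',P[k][:,2].mean())
E
python3 b.py
```

```text
top tray area 1248 px [208.2933 190.9704] mean [0.6125 0.2048] rect [array([0.6145, 0.2057]), array([0.0853, 0.1348]), np.float64(3.9259)]
top tray area 1795 px [278.4618 192.9292] mean [ 0.6104 -0.0006] rect [array([ 0.6118, -0.0025]), array([0.085 , 0.1974]), np.float64(7.8262)]
top gear area 126 px [221.0238 224.8413] mean [0.5139 0.1641] rect [array([0.5135, 0.1641]), array([0.0349, 0.0349]), np.float64(1.164)]
top gear area 206 px [248.4272 252.5583] mean [0.4356 0.0826] rect [array([0.4358, 0.0824]), array([0.043 , 0.0432]), np.float64(1.1611)]
top gear area 308 px [214.8571 257.2987] mean [0.4199 0.1789] rect [array([0.4194, 0.18  ]), array([0.0545, 0.055 ]), np.float64(1.3458)]
top dark area 25 px [300.92 206.28] mean [ 0.5668 -0.0643] rect [array([ 0.5668, -0.0647]), array([0.005 , 0.0454]), np.float64(12.433)]
top dark area 28 px [304.25   221.9643] mean [ 0.5226 -0.0741] rect [array([ 0.522 , -0.0735]), array([0.0077, 0.0397]), np.float64(12.353)]
top dark area 55 px [180.9091 250.8364] mean [0.4349 0.2695] rect [array([0.4348, 0.2695]), array([0.0282, 0.0155]), np.float64
[... 3722 characters left out ...]
2006  0.6   ]
  bench z -0.0005746437540505708
  bench z -5.001376910913479e-05
  bench z -4.928867539529021e-05
scene vial 77 [0.4246 0.2657 0.04  ] [0.4337 0.2766 0.052 ] [0.4447 0.2884 0.0586]
scene hubs 131 [0.4109 0.0766 0.0244] [0.4557 0.1479 0.0301] [0.5226 0.1899 0.0357]
  hub (0.42, 0.175) 47 [0.4189 0.182  0.031 ]
  hub (0.505, 0.163) 45 [0.5124 0.1667 0.0296]
  hub (0.438, 0.083) 39 [0.4347 0.0851 0.0296]
scene box 882 [ 0.3502 -0.2497  0.03  ] [ 0.4704 -0.1347  0.1065] [ 0.5848 -0.0368  0.189 ]
scene mon 22368 [ 0.2    -0.4326  0.15  ] [ 0.6145 -0.283   0.3684] [ 1.2996 -0.2006  0.5996]
  bench z 0.00018599182755201434
  bench z 0.0013392007315220957
  bench z 0.00108814790427964
```

```bash
cat >> h.py <<'E'
def plan(*wps):
    """waypoints (x,y,z,psi_deg) -> flat delta rows from current pose"""
    s=ctrl.get_state();q=R.from_quat(s['tcp_rot']);p=np.array(s['eef_pos'])
    M=q.as_matrix();psi=np.degrees(np.arctan2(M[1,0],M[0,0]))
    print('t',round(s['time'],2),'pos',p.round(4),'psi',round(psi,1),'open',round(s['opening'],3),'tilt',M[:,2].round(4))
    for x,y,z,a in wps:
        d=q.inv().apply(np.array([x,y,z])-p)
        a=np.radians(a);T=R.from_matrix(np.array([[np.cos(a),np.sin(a),0],[np.sin(a),-np.cos(a),0],[0,0,-1]]))
        print([round(float(v),4) for v in d]+[round(float(v),3) for v in (q.inv()*T).as_rotvec()])
E
python3 - <<'E'
from h import *
np.set_printoptions(precision=3,suppress=True)
d=np.load('scened.npy')
for uv in [(400,205),(303,65),(306,5),(380,150),(440,115),(463,112),(340,165),(395,200)]:
    print(uv,at_depth('scene',uv,d[uv[1],uv[0]])[0])
vv,uu=np.mgrid[:420,:560]
for cam in ['scene','top']:
    d=np.load(cam+'d.npy');P=at_depth(cam,np.c_[uu.ravel(),vv.ravel()],d.ravel())
    for x in np.arange(.3,.7,.05):
        m=(d.ravel()>.2)&(abs(P[:,0]-x)<.025)&(P[:,1]>-.6)&(P[:,1]<-.03)&(P[:,2]>.05)
        print(cam,round(x,2),[ (round(y,2),round(P[k,2].max(),2)) for y in np.arange(-.5,-.03,.05) if (k:=m&(abs(P[:,1]-y)<.025)).any()])
# nut in both
print(at_z('top',[(251.75,224.5)],.009),at_z('top',[(181,227)],.009))
plan((.30,-.45,.30,45),(.4,-.25,.3,70))
E
```

```text
(400, 205) [ 0.436 -0.268  0.203]
(303, 65) [ 0.939 -0.303  0.199]
(306, 5) [ 0.936 -0.298  0.401]
(380, 150) [ 0.553 -0.277  0.269]
(440, 115) [ 0.445 -0.27   0.503]
(463, 112) [ 0.424 -0.3    0.516]
(340, 165) [ 0.697 -0.3    0.012]
(395, 200) [ 0.454 -0.267  0.201]
scene 0.3 []
scene 0.35 [(np.float64(-0.35), np.float64(0.2)), (np.float64(-0.3), np.float64(0.2)), (np.float64(-0.25), np.float64(0.2))]
scene 0.4 [(np.float64(-0.4), np.float64(0.2)), (np.float64(-0.35), np.float64(0.2)), (np.float64(-0.3), np.float64(0.53)), (np.float64(-0.25), np.float64(0.53))]
scene 0.45 [(np.float64(-0.3), np.float64(0.53)), (np.float64(-0.25), np.float64(0.53)), (np.float64(-0.15), np.float64(0.11)), (np.float64(-0.1), np.float64(0.13))]
scene 0.5 [(np.float64(-0.3), np.float64(0.53)), (np.float64(-0.25), np.float64(0.53)), (np.float64(-0.15), np.float64(0.09)), (np.float64(-0.1), np.float64(0.14))]
scene 0.55 [(np.float64(-0.3), np.float64(0.53)), (np.float64(-0.25), np.float64(0.53)), (np.float64(-0.15), np.float64(0.08)), (np.float64(-0.1), np.float64(0.13))]
scene 0.6 [(np.float64(-0.3), np.
[... 1143 characters left out ...]
, (np.float64(-0.15), np.float64(0.1)), (np.float64(-0.1), np.float64(0.14))]
top 0.55 [(np.float64(-0.3), np.float64(0.53)), (np.float64(-0.25), np.float64(0.53)), (np.float64(-0.15), np.float64(0.08)), (np.float64(-0.1), np.float64(0.13))]
top 0.6 [(np.float64(-0.3), np.float64(0.53)), (np.float64(-0.25), np.float64(0.53)), (np.float64(-0.15), np.float64(0.06)), (np.float64(-0.1), np.float64(0.13))]
top 0.65 [(np.float64(-0.35), np.float64(0.52)), (np.float64(-0.3), np.float64(0.53))]
[[0.517 0.075 0.009]] [[0.505 0.281 0.009]]
t 0.9 pos [ 0.229 -0.635  0.231] psi 19.8 open 1.001 tilt [ 0.  0. -1.]
[0.1297, -0.1499, -0.0687, -0.0, -0.0, -0.44]
[0.2916, -0.3042, -0.0687, -0.0, -0.0, -0.876]
```

Run:
```python
import cv2
p=cv2.imread('pics/top0.png');cv2.imwrite('pics/top0b.png',cv2.resize(p,(800,600)))
```

```text
(no output)
```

View pics/top0b.png

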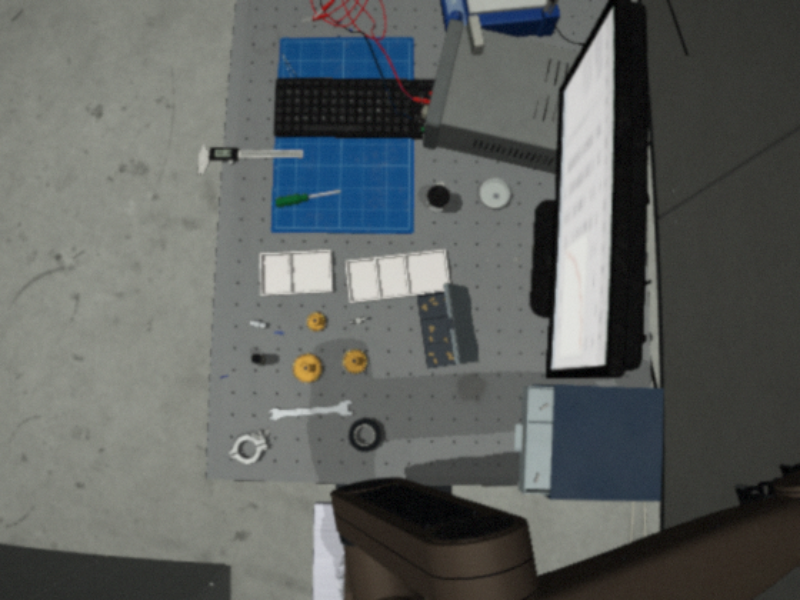

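The full top view shows the monitor's near end at x ≈ 0.41, y ≈ -0.27, top z ≈ 0.53, with a blue cabinet (top z 0.2) between it and the arm. I'll go over them high. First I raise the tool.

Call:
carry_out(deltas=[0,0,-0.06,0,0,0,0,0,-0.12,0,0,0,0,0,-0.18,0,0,0,0,0,-0.24,0,0,0,0,0,-0.3,0,0,0], grip=60)

```text
time: 1.52
eef_pos: [0.2288, -0.6346, 0.5336]
tcp_rot: [0.985, 0.172, 0.0, 0.0]
contact_force: [0.5, -1.0, 0.0]
opening: 0.6
finger_force: 0.0
```

Run:
```python
from h import *
plan((.235,-.605,.58,20),(.25,-.56,.62,25),(.29,-.51,.63,34),(.33,-.46,.63,43),(.37,-.41,.63,52))
```

```text
t 1.52 pos [ 0.2288 -0.6346  0.5336] psi 19.8 open 0.6 tilt [ 1.e-04 -6.e-04 -1.e+00]
[0.0159, -0.0257, -0.0465, 0.001, 0.0, -0.003]
[0.0453, -0.063, -0.0865, 0.001, 0.0, -0.09]
[0.0999, -0.0964, -0.0965, 0.001, 0.0, -0.248]
[0.1544, -0.1299, -0.0965, 0.001, 0.0, -0.405]
[0.209, -0.1634, -0.0966, 0.001, 0.0, -0.562]
```

Call:
carry_out(deltas=[0.016,-0.026,-0.046,0,0,0,0.045,-0.063,-0.08,0,0,-0.09,0.095,-0.094,-0.09,0,0,-0.25,0.14,-0.125,-0.09,0,0,-0.4,0.18,-0.165,-0.09,0,0,-0.56])

```text
time: 2.15
eef_pos: [0.3431, -0.4174, 0.6211]
tcp_rot: [0.898, 0.44, 0.0, 0.0]
contact_force: [0.8, -0.2, 0.4]
opening: 0.601
finger_force: 0.0
```

Run:
```python
from h import *
plan((.38,-.34,.63,58),(.41,-.28,.63,66),(.43,-.22,.63,74),(.44,-.16,.63,82),(.44,-.10,.63,90))
```

```text
t 2.15 pos [ 0.3431 -0.4174  0.6211] psi 52.2 open 0.601 tilt [ 3.e-04  1.e-04 -1.e+00]
[0.0837, -0.0183, -0.0089, 0.0, -0.0, -0.101]
[0.1495, -0.0314, -0.0089, 0.0, -0.0, -0.241]
[0.2092, -0.0524, -0.0088, 0.0, -0.0, -0.38]
[0.2627, -0.0812, -0.0088, 0.0, -0.0, -0.52]
[0.3102, -0.118, -0.0088, 0.0, -0.0, -0.66]
```

Call:
carry_out(deltas=[0.06,-0.015,0,0,0,-0.1,0.12,-0.025,0,0,0,-0.24,0.18,-0.04,0,0,0,-0.38,0.235,-0.065,0,0,0,-0.52,0.285,-0.1,0,0,0,-0.66])

```text
time: 2.78
eef_pos: [0.4398, -0.1309, 0.6208]
tcp_rot: [0.707, 0.707, 0.0, -0.0]
contact_force: [0.6, -0.2, -0.5]
opening: 0.597
finger_force: 0.0
```

Run:
```python
from h import *
plan((.43,-.07,.62,90),(.425,-.01,.60,90),(.42,.05,.55,90),(.42,.10,.51,90),(.419,.14,.46,90),(.419,.181,.41,90))
```

```text
t 2.77 pos [ 0.4398 -0.1309  0.6208] psi 90.0 open 0.597 tilt [-4.e-04  5.e-04 -1.e+00]
[0.0609, -0.0098, 0.0008, -0.0, -0.001, -0.0]
[0.1209, -0.0148, 0.0209, -0.0, -0.001, -0.0]
[0.1809, -0.0198, 0.0709, -0.0, -0.001, -0.0]
[0.2308, -0.0198, 0.1109, -0.0, -0.001, -0.0]
[0.2708, -0.0207, 0.161, -0.0, -0.001, -0.0]
[0.3118, -0.0207, 0.211, -0.0, -0.001, -0.0]
```

Call:
carry_out(deltas=[0.06,-0.005,0,0,0,0,0.12,-0.01,0.01,0,0,0,0.18,-0.015,0.03,0,0,0,0.24,-0.02,0.05,0,0,0,0.29,-0.021,0.09,0,0,0])

```text
time: 3.4
eef_pos: [0.4192, 0.1568, 0.5347]
tcp_rot: [0.709, 0.706, 0.002, 0.002]
contact_force: [1.3, -0.1, -0.4]
opening: 0.599
finger_force: 0.0
```

Call:
carry_out(deltas=[0.016,0,0.06,0,0,0,0.02,0,0.12,0,0,0,0.021,0,0.18,0,0,0,0.021,0,0.24,0,0,0,0.021,0,0.3,0,0,0])

```text
time: 4.03
eef_pos: [0.4198, 0.1757, 0.2319]
tcp_rot: [0.709, 0.705, 0.001, 0.0]
contact_force: [-0.0, 0.3, 0.6]
opening: 0.596
finger_force: 0.0
```

Call:
carry_out(deltas=[0,0,0.06,0,0,0,0,0,0.12,0,0,0,0,0,0.12,0,0,0])

```text
time: 4.4
eef_pos: [0.4158, 0.1749, 0.1088]
tcp_rot: [0.709, 0.705, -0.005, -0.003]
contact_force: [-1.3, -0.2, -0.4]
opening: 0.6
finger_force: 0.0
```

Run:
```python
from h import *
plan((.419,.181,.06,90),(.419,.181,.012,90))
print(ctrl.get_state()['qpos'])
```

```text
t 4.4 pos [0.4158 0.1749 0.1088] psi 89.7 open 0.6 tilt [-0.0117 -0.0021 -0.9999]
[0.0062, 0.0038, 0.0487, -0.012, 0.002, -0.005]
[0.0063, 0.0043, 0.0967, -0.012, 0.002, -0.005]
[ 1.72677295e-01 -6.70385479e-02  2.20350376e+00 -3.23090835e-05
  1.01705958e+00  1.77713058e-01]
```

Call:
carry_out(deltas=[0.006,0.003,0.05,0,0,0,0.006,0.003,0.05,0,0,0])

```text
time: 4.65
eef_pos: [0.4222, 0.1817, 0.063]
tcp_rot: [0.709, 0.705, -0.002, -0.001]
contact_force: [-0.2, 0.3, 0.3]
opening: 0.604
finger_force: 0.0
```

Run:
```python
from h import *
p,d=shot('top','t1.png');q,e=shot('scene','s1.png')
a=cv2.resize(p[190:290,150:290,::-1],None,fx=3,fy=3);b=cv2.resize(q[240:365,150:325,::-1],None,fx=2.4,fy=2.4)
cv2.imwrite('pics/j1.png',np.hstack([a[:300],b[:300]]))
plan((.419,.181,.06,90),(.419,.181,.012,90))
```

```text
t 4.75 pos [0.4249 0.1821 0.0661] psi 89.7 open 0.598 tilt [ 3.5e-03  6.0e-04 -1.0e+00]
[-0.0011, -0.0059, 0.0061, 0.004, -0.001, -0.005]
[-0.0011, -0.0061, 0.0541, 0.004, -0.001, -0.005]
```

View pics/j1.png

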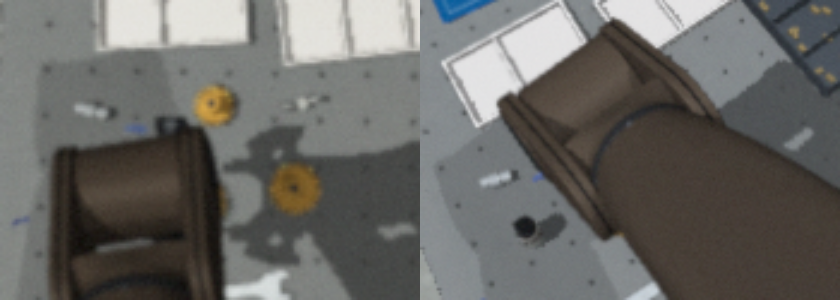

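The arm hides the gripper itself. Vial (scene crop 525,228), adapter and other gears are untouched. I let it settle before the descent.

Call:
carry_out(deltas=[0,0,0,0,0,0,0,0,0,0,0,0,0,0,0,0,0,0])

```text
time: 5.12
eef_pos: [0.4236, 0.1817, 0.0644]
tcp_rot: [0.709, 0.705, 0.001, 0.001]
contact_force: [-0.0, 0.6, -0.5]
opening: 0.598
finger_force: 0.0
```

Run:
```python
from h import *
plan((.419,.181,.03,90),(.419,.181,.012,90))
```

```text
t 5.12 pos [0.4236 0.1817 0.0644] psi 89.7 open 0.598 tilt [ 1.8e-03  3.0e-04 -1.0e+00]
[-0.0008, -0.0046, 0.0344, 0.002, -0.0, -0.005]
[-0.0008, -0.0047, 0.0524, 0.002, -0.0, -0.005]
```

Call:
carry_out(deltas=[-0.001,-0.0045,0.02,0,0,0,-0.001,-0.0045,0.04,0,0,0,-0.001,-0.0045,0.052,0,0,0,-0.001,-0.0045,0.052,0,0,0])

```text
time: 5.62
eef_pos: [0.4179, 0.1805, 0.0107]
tcp_rot: [0.709, 0.705, -0.001, -0.001]
contact_force: [-0.9, 0.2, 0.5]
opening: 0.602
finger_force: 0.0
```

Call:
carry_out(deltas=[0,0,0,0,0,0,0,0,0,0,0,0,0,0,0,0,0,0,0,0,0,0,0,0], grip=0, grip_force=50)

```text
time: 6.12
eef_pos: [0.4194, 0.1809, 0.0124]
tcp_rot: [0.709, 0.705, 0.001, 0.001]
contact_force: [-0.2, 0.7, 5.6]
opening: 0.186
finger_force: 49.0
```

Run:
```python
from h import *
plan((.419,.181,.012,90))
```

```text
t 6.12 pos [0.4194 0.1809 0.0124] psi 89.7 open 0.186 tilt [ 1.8e-03  3.0e-04 -1.0e+00]
[0.0001, -0.0004, 0.0004, 0.002, -0.0, -0.005]
```

Call:
carry_out(deltas=[0,0,-0.04,0,0,0,0,0.01,-0.08,0,0,0,0,0.06,-0.09,0,0,0,0,0.115,-0.09,0,0,0,0.001,0.165,-0.09,0,0,0])

```text
time: 6.75
eef_pos: [0.5846, 0.1807, 0.1007]
tcp_rot: [0.709, 0.705, -0.0, -0.0]
contact_force: [-0.0, 0.6, -3.1]
opening: 0.185
finger_force: 49.4
```

Call:
carry_out(deltas=[0,0.032,0,0,0,0,0,0.032,0,0,0,0,0,0.032,0.02,0,0,0,0,0.032,0.04,0,0,0])

```text
time: 7.25
eef_pos: [0.6135, 0.1808, 0.0589]
tcp_rot: [0.709, 0.705, -0.001, -0.001]
contact_force: [-0.2, 0.2, -2.9]
opening: 0.186
finger_force: 49.4
```

Run:
```python
from h import *
plan((.617,.181,.03,90),(.617,.181,.016,90))
d=np.load('topd.npy');vv,uu=np.mgrid[:420,:560]
for cam in ['top','scene']:
    d=np.load(cam+'d.npy');P=at_depth(cam,np.c_[uu.ravel(),vv.ravel()],d.ravel())
    for x in np.arange(.4,.64,.02):
        m=(abs(P[:,0]-x)<.01)&(P[:,1]>-.2)&(P[:,1]<-.03)
        print(cam,round(x,2),[(round(float(y),2),round(float(P[k,2].max()),3)) for y in np.arange(-.17,-.03,.02) if (k:=m&(abs(P[:,1]-y)<.01)).any()])
```

```text
t 7.25 pos [0.6135 0.1808 0.0589] psi 89.7 open 0.186 tilt [-2.9e-03 -3.0e-04 -1.0e+00]
[0.0003, 0.0036, 0.0289, -0.003, 0.0, -0.005]
[0.0003, 0.0037, 0.0429, -0.003, 0.0, -0.005]
top 0.4 [(-0.17, 0.004), (-0.15, 0.006), (-0.13, 0.004), (-0.11, 0.006), (-0.09, 0.006), (-0.07, 0.005), (-0.05, 0.005), (-0.03, 0.006)]
top 0.42 [(-0.17, 0.006), (-0.15, 0.006), (-0.13, 0.007), (-0.11, 0.013), (-0.09, 0.036), (-0.07, 0.038), (-0.05, 0.006), (-0.03, 0.007)]
top 0.44 [(-0.17, 0.042), (-0.15, 0.081), (-0.13, 0.123), (-0.11, 0.132), (-0.09, 0.01), (-0.07, 0.036), (-0.05, 0.033), (-0.03, 0.004)]
top 0.46 [(-0.17, 0.04), (-0.15, 0.075), (-0.13, 0.113), (-0.11, 0.137), (-0.09, 0.009), (-0.07, 0.014), (-0.05, 0.04), (-0.03, 0.005)]
top 0.48 [(-0.17, 0.004), (-0.15, 0.067), (-0.13, 0.106), (-0.11, 0.133), (-0.09, 0.128), (-0.07, 0.028), (-0.05, 0.036), (-0.03, 0.004)]
top 0.5 [(-0.17, 0.005), (-0.15, 0.062), (-0.13, 0.103), (-0.11, 0.133), (-0.09, 0.137), (-0.07, 0.011), (-0.05, 0.036), (-0.03, 0.004)]
top 0.52 [(-0.17, 0.007), (-0.15, 0.058), (-0.13, 0.091), (-0.11, 0.131), (-0.09, 0.136), (-0.07,
[... 1696 characters left out ...]
4)]
scene 0.54 [(-0.17, 0.007), (-0.15, 0.043), (-0.13, 0.085), (-0.11, 0.123), (-0.09, 0.131), (-0.07, 0.008), (-0.05, 0.04), (-0.03, 0.004)]
scene 0.56 [(-0.17, 0.006), (-0.15, 0.044), (-0.13, 0.072), (-0.11, 0.12), (-0.09, 0.134), (-0.07, 0.013), (-0.05, 0.037), (-0.03, 0.038)]
scene 0.58 [(-0.17, 0.004), (-0.15, 0.041), (-0.13, 0.075), (-0.11, 0.114), (-0.09, 0.132), (-0.07, 0.036), (-0.05, 0.037), (-0.03, 0.019)]
scene 0.6 [(-0.17, 0.005), (-0.15, 0.005), (-0.13, 0.004), (-0.11, 0.016), (-0.09, 0.014), (-0.07, 0.008), (-0.05, 0.007), (-0.03, 0.007)]
scene 0.62 [(-0.17, 0.004), (-0.15, 0.007), (-0.13, 0.005), (-0.11, 0.016), (-0.09, 0.015), (-0.07, 0.008), (-0.05, 0.006), (-0.03, 0.006)]
```

Call:
carry_out(deltas=[0,0.001,0.015,0,0,0,0,0.001,0.03,0,0,0,0,0.001,0.035,0,0,0,0,0.001,0.035,0,0,0,0,0.001,0.035,0,0,0])

```text
time: 7.88
eef_pos: [0.6173, 0.1808, 0.0273]
tcp_rot: [0.709, 0.705, 0.001, 0.001]
contact_force: [0.2, 0.4, -2.2]
opening: 0.185
finger_force: 49.4
```

Call:
carry_out(deltas=[0,0,0.006,0,0,0,0,0,0.01,0,0,0,0,0,0.0115,0,0,0,0,0,0.0115,0,0,0])

```text
time: 8.38
eef_pos: [0.6164, 0.1807, 0.0155]
tcp_rot: [0.709, 0.705, -0.0, -0.0]
contact_force: [-2.9, -1.3, 4.4]
opening: 0.188
finger_force: 50.0
```

Call:
carry_out(deltas=[0,0,0,0,0,0,0,0,0,0,0,0,0,0,-0.03,0,0,0,0,0,-0.07,0,0,0,-0.02,-0.02,-0.09,0,0,0], grip=45)

```text
time: 9.0
eef_pos: [0.5989, 0.1615, 0.1082]
tcp_rot: [0.708, 0.706, 0.003, 0.002]
contact_force: [0.1, 0.3, 0.2]
opening: 0.45
finger_force: 0.0
```

Run:
```python
from h import *
plan((.57,.13,.105,95),(.5175,.0745,.09,103),(.5175,.0745,.06,103))
```

```text
t 9.0 pos [0.5989 0.1615 0.1082] psi 89.8 open 0.45 tilt [ 6.5e-03  8.0e-04 -1.0e+00]
[-0.0316, -0.0288, 0.0029, 0.007, -0.001, -0.091]
[-0.0873, -0.0812, 0.0176, 0.007, -0.0, -0.231]
[-0.0873, -0.0814, 0.0476, 0.007, -0.0, -0.231]
```

Call:
carry_out(deltas=[-0.035,-0.03,0,0,0,-0.09,-0.086,-0.08,0.02,0,0,-0.231,-0.086,-0.08,0.05,0,0,-0.231,-0.086,-0.08,0.05,0,0,-0.231,-0.086,-0.08,0.05,0,0,-0.231])

```text
time: 9.62
eef_pos: [0.5176, 0.0755, 0.0561]
tcp_rot: [0.623, 0.782, 0.001, 0.001]
contact_force: [0.0, -0.9, 0.1]
opening: 0.452
finger_force: 0.0
```

Run:
```python
from h import *
plan((.5175,.0745,.02,103),(.5175,.0745,.0025,103))
p,d=shot('top','t2.png');q,e=shot('scene','s2.png')
a=cv2.resize(p[160:260,150:290,::-1],None,fx=3,fy=3);b=cv2.resize(q[210:335,150:325,::-1],None,fx=2.4,fy=2.4)
cv2.imwrite('pics/j2.png',np.hstack([a[:300],b[:300]]))
```

```text
t 9.62 pos [0.5176 0.0755 0.0561] psi 103.0 open 0.452 tilt [ 2.5e-03  1.0e-04 -1.0e+00]
[-0.0009, -0.0004, 0.0361, 0.002, 0.0, -0.001]
[-0.0009, -0.0004, 0.0536, 0.002, 0.0, -0.001]
```

View pics/j2.png

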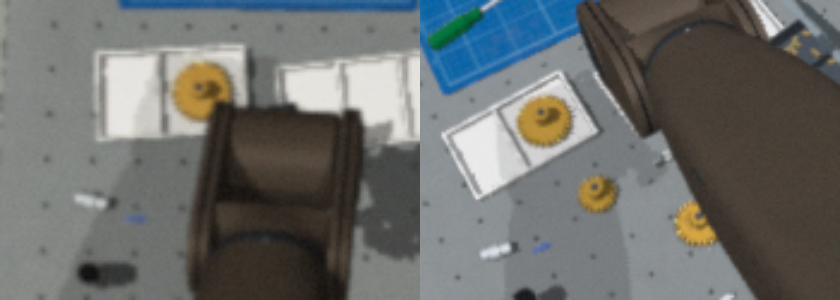

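The large gear sits centred in the two-tray's big compartment (scene crop 545,120). Now I descend on the wing nut.

Call:
carry_out(deltas=[-0.001,0,0.02,0,0,0,-0.001,0,0.04,0,0,0,-0.001,0,0.05,0,0,0,-0.001,0,0.053,0,0,0,-0.001,0,0.053,0,0,0])

```text
time: 10.35
eef_pos: [0.5169, 0.0744, 0.0024]
tcp_rot: [0.623, 0.782, 0.0, 0.0]
contact_force: [0.1, -0.8, -1.1]
opening: 0.446
finger_force: 0.0
```

Call:
carry_out(deltas=[0,0,0,0,0,0,0,0,0,0,0,0,0,0,0,0,0,0,0,0,0,0,0,0], grip=0, grip_force=40)

```text
time: 10.85
eef_pos: [0.5169, 0.0742, 0.0027]
tcp_rot: [0.623, 0.782, 0.0, 0.001]
contact_force: [-1.0, 0.3, 4.6]
opening: 0.126
finger_force: 39.3
```

Run:
```python
from h import *
plan((.54,.12,.075,100),(.58,.18,.1,97),(.6122,.2529,.07,94),(.6122,.2529,.03,94))
```

```text
t 10.85 pos [0.5169 0.0742 0.0027] psi 103.0 open 0.126 tilt [ 0.0014 -0.     -1.    ]
[0.0394, 0.0328, -0.0723, 0.001, 0.0, 0.051]
[0.0889, 0.0853, -0.0972, 0.001, 0.0, 0.104]
[0.1527, 0.133, -0.0672, 0.001, 0.0, 0.156]
[0.1527, 0.1329, -0.0272, 0.001, 0.0, 0.156]
```

Call:
carry_out(deltas=[0,0,-0.045,0,0,0,0.02,0.015,-0.09,0,0,0.03,0.06,0.05,-0.1,0,0,0.07,0.1,0.09,-0.1,0,0,0.11,0.14,0.122,-0.095,0,0,0.156])

```text
time: 11.48
eef_pos: [0.605, 0.2395, 0.0973]
tcp_rot: [0.683, 0.731, 0.001, 0.001]
contact_force: [0.1, 0.0, 0.3]
opening: 0.119
finger_force: 39.2
```

Call:
carry_out(deltas=[0.01,0.011,0.015,0,0,0,0.01,0.011,0.04,0,0,0,0.01,0.011,0.055,0,0,0,0.01,0.011,0.055,0,0,0])

```text
time: 11.98
eef_pos: [0.6124, 0.2482, 0.0396]
tcp_rot: [0.682, 0.731, -0.002, -0.001]
contact_force: [0.4, 0.6, -0.3]
opening: 0.12
finger_force: 39.2
```

Run:
```python
from h import *
plan((.6122,.2529,.03,94),(.6122,.2529,.0065,94))
```

```text
t 11.97 pos [0.6124 0.2482 0.0396] psi 94.0 open 0.12 tilt [-0.0042 -0.001  -1.    ]
[0.0047, 0.0002, 0.0096, -0.004, 0.001, -0.0]
[0.0048, 0.0003, 0.0331, -0.004, 0.001, -0.0]
```

Call:
carry_out(deltas=[0.004,0,0.01,0,0,0,0.004,0,0.02,0,0,0,0.004,0,0.026,0,0,0,0.004,0,0.03,0,0,0,0.004,0,0.03,0,0,0])

```text
time: 12.6
eef_pos: [0.6136, 0.2527, 0.0115]
tcp_rot: [0.682, 0.731, -0.0, -0.0]
contact_force: [0.6, -0.0, 1.1]
opening: 0.123
finger_force: 39.2
```

Call:
carry_out(deltas=[0,0,0.003,0,0,0,0,0,0.0055,0,0,0,0,0,0.0055,0,0,0])

```text
time: 12.98
eef_pos: [0.6136, 0.2527, 0.0062]
tcp_rot: [0.682, 0.731, -0.0, -0.0]
contact_force: [0.2, -0.7, -0.6]
opening: 0.121
finger_force: 39.2
```

Call:
carry_out(deltas=[0,0,0.0007,0,0,0,0,0,0.0007,0,0,0], grip=35)

```text
time: 13.22
eef_pos: [0.6138, 0.2528, 0.0058]
tcp_rot: [0.682, 0.731, 0.0, 0.0]
contact_force: [0.0, 0.0, -0.6]
opening: 0.35
finger_force: 0.0
```

Call:
carry_out(deltas=[0,0,-0.03,0,0,0,0,0,-0.06,0,0,0,0,-0.02,-0.075,0,0,0,-0.04,-0.06,-0.075,0,0,0,-0.08,-0.09,-0.07,0,0,0.04], grip=50)

```text
time: 13.85
eef_pos: [0.5288, 0.1662, 0.0765]
tcp_rot: [0.696, 0.718, 0.001, 0.001]
contact_force: [1.1, -0.1, 0.3]
opening: 0.502
finger_force: 0.0
```

Run:
```python
from h import *
plan((.513,.166,.06,92),(.513,.166,.0125,92))
```

```text
t 13.85 pos [0.5288 0.1662 0.0765] psi 91.7 open 0.502 tilt [ 0.0018  0.     -1.    ]
[0.0003, -0.0159, 0.0164, 0.002, 0.0, -0.004]
[0.0003, -0.0159, 0.0639, 0.002, 0.0, -0.004]
```

Call:
carry_out(deltas=[0,-0.016,0.01,0,0,0,0,-0.016,0.03,0,0,0,0,-0.016,0.05,0,0,0,0,-0.016,0.062,0,0,0,0,-0.016,0.062,0,0,0])

```text
time: 14.48
eef_pos: [0.5129, 0.1661, 0.0128]
tcp_rot: [0.696, 0.718, -0.001, -0.001]
contact_force: [0.7, 0.3, -0.9]
opening: 0.502
finger_force: 0.0
```

Call:
carry_out(deltas=[0,0,0,0,0,0,0,0,0.001,0,0,0,0,0,0.001,0,0,0,0,0,0.001,0,0,0], grip=0, grip_force=50)

```text
time: 14.98
eef_pos: [0.5147, 0.1664, 0.0145]
tcp_rot: [0.696, 0.718, 0.001, 0.001]
contact_force: [-1.5, -0.4, 5.4]
opening: 0.187
finger_force: 48.7
```

Run:
```python
from h import *
plan((.54,.12,.12,95),(.58,.06,.13,98),(.62,0,.13,98),(.631,-.046,.13,98),(.631,-.046,.05,98))
```

```text
t 14.97 pos [0.5147 0.1664 0.0145] psi 91.7 open 0.187 tilt [ 2.1e-03  2.0e-04 -1.0e+00]
[-0.0471, 0.0241, -0.1055, 0.002, -0.0, -0.057]
[-0.1083, 0.0623, -0.1154, 0.002, -0.0, -0.109]
[-0.1695, 0.1005, -0.1154, 0.002, -0.0, -0.109]
[-0.2158, 0.1101, -0.1153, 0.002, -0.0, -0.109]
[-0.2158, 0.1099, -0.0353, 0.002, -0.0, -0.109]
```

Call:
carry_out(deltas=[0,0,-0.045,0,0,0,-0.02,0.01,-0.09,0,0,-0.03,-0.06,0.045,-0.115,0,0,-0.07,-0.11,0.08,-0.115,0,0,-0.11,-0.165,0.105,-0.115,0,0,-0.11])

```text
time: 15.6
eef_pos: [0.6252, 0.0032, 0.1291]
tcp_rot: [0.655, 0.755, 0.001, 0.001]
contact_force: [0.4, 0.4, -0.4]
opening: 0.186
finger_force: 49.0
```

Call:
carry_out(deltas=[-0.05,0,0,0,0,0,-0.05,0,0.04,0,0,0,-0.05,0,0.08,0,0,0,-0.05,0,0.08,0,0,0,-0.05,0,0.08,0,0,0])

```text
time: 16.23
eef_pos: [0.6314, -0.0451, 0.0492]
tcp_rot: [0.656, 0.755, 0.001, 0.001]
contact_force: [-0.4, 0.2, -0.3]
opening: 0.184
finger_force: 49.1
```

Run:
```python
from h import *
plan((.631,-.046,.03,98),(.631,-.046,.0175,98))
```

```text
t 16.23 pos [ 0.6314 -0.0451  0.0492] psi 98.0 open 0.184 tilt [ 2.1e-03 -5.0e-04 -1.0e+00]
[-0.0008, -0.0006, 0.0192, 0.002, 0.001, 0.001]
[-0.0008, -0.0006, 0.0317, 0.002, 0.001, 0.001]
```

Call:
carry_out(deltas=[0,0,0.012,0,0,0,0,0,0.022,0,0,0,0,0,0.028,0,0,0,0,0,0.0315,0,0,0,0,0,0.0315,0,0,0])

```text
time: 16.85
eef_pos: [0.6303, -0.045, 0.0175]
tcp_rot: [0.656, 0.755, -0.0, -0.001]
contact_force: [-3.5, 1.1, 5.7]
opening: 0.185
finger_force: 49.8
```

Call:
carry_out(deltas=[0,0,0,0,0,0,0,0,0,0,0,0,0,0,-0.04,0,0,0,0,0,-0.09,0,0,0,0.05,0,-0.1,0,0,0], grip=40)

```text
time: 17.48
eef_pos: [0.6272, 0.0019, 0.1214]
tcp_rot: [0.658, 0.753, 0.002, 0.004]
contact_force: [0.4, 1.5, -0.5]
opening: 0.402
finger_force: 0.0
```

Run:
```python
from h import *
plan((.60,.06,.11,94),(.58,.11,.11,90),(.55,.17,.11,86),(.53,.22,.11,82),(.513,.27,.10,77))
```

```text
t 17.48 pos [0.6272 0.0019 0.1214] psi 97.8 open 0.402 tilt [ 0.0099 -0.002  -0.9999]
[0.0612, -0.0193, 0.011, 0.01, 0.003, 0.066]
[0.1135, -0.0323, 0.0107, 0.01, 0.003, 0.135]
[0.177, -0.0539, 0.0103, 0.01, 0.002, 0.205]
[0.2292, -0.067, 0.01, 0.01, 0.002, 0.275]
[0.2811, -0.0772, 0.0197, 0.01, 0.002, 0.362]
```

Call:
carry_out(deltas=[0.057,-0.019,0.01,0,0,0.066,0.113,-0.032,0.01,0,0,0.135,0.17,-0.053,0.01,0,0,0.205,0.225,-0.067,0.01,0,0,0.275,0.28,-0.077,0.02,0,0,0.362])

```text
time: 18.1
eef_pos: [0.508, 0.2728, 0.0971]
tcp_rot: [0.782, 0.623, 0.001, 0.0]
contact_force: [0.2, 0.6, 0.3]
opening: 0.4
finger_force: 0.0
```

Run:
```python
from h import *
plan((.506,.281,.06,77),(.506,.281,.003,77))
p,d=shot('top','t3.png');q,e=shot('scene','s3.png')
a=cv2.resize(p[160:260,190:330,::-1],None,fx=3,fy=3);b=cv2.resize(q[190:315,180:355,::-1],None,fx=2.4,fy=2.4)
cv2.imwrite('pics/j3.png',np.hstack([a[:300],b[:300]]))
```

```text
t 18.1 pos [0.508  0.2728 0.0971] psi 77.1 open 0.4 tilt [ 2.6e-03  9.0e-04 -1.0e+00]
[0.0075, -0.0039, 0.0371, 0.002, -0.001, 0.002]
[0.0074, -0.004, 0.0941, 0.002, -0.001, 0.002]
```

View pics/j3.png

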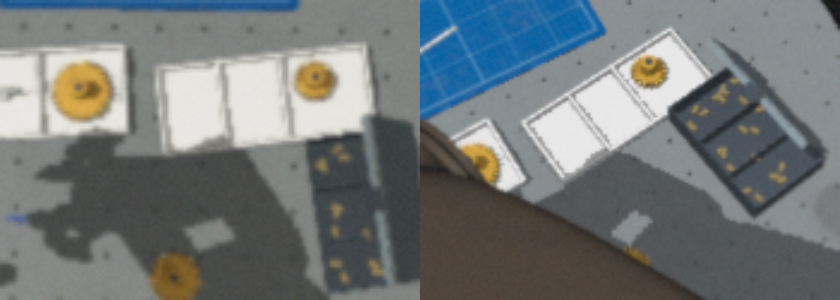

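The small gear stands in the long tray's big compartment (top crop 315,80), and the wing nut is in its own (12,92). Next I descend on the adapter.

Call:
carry_out(deltas=[0.0075,-0.003,0.04,0,0,0,0.0075,-0.003,0.07,0,0,0,0.0075,-0.003,0.088,0,0,0,0.0075,-0.003,0.092,0,0,0,0.0075,-0.003,0.092,0,0,0])

```text
time: 18.82
eef_pos: [0.5077, 0.2788, 0.0048]
tcp_rot: [0.781, 0.624, 0.001, 0.0]
contact_force: [0.1, 0.5, -0.2]
opening: 0.401
finger_force: 0.0
```

Run:
```python
from h import *
plan((.506,.281,.003,77))
```

```text
t 18.82 pos [0.5077 0.2788 0.0048] psi 77.3 open 0.401 tilt [ 1.1e-03  3.0e-04 -1.0e+00]
[0.0018, -0.0022, 0.0018, 0.001, -0.001, 0.004]
```

Call:
carry_out(deltas=[0.002,-0.002,0.001,0,0,0,0.002,-0.002,0.0015,0,0,0])

```text
time: 19.08
eef_pos: [0.5059, 0.2817, 0.0036]
tcp_rot: [0.781, 0.625, 0.001, 0.0]
contact_force: [-0.5, -0.5, 0.1]
opening: 0.402
finger_force: 0.0
```

Call:
carry_out(deltas=[0,0,0,0,0,0,0,0,0,0,0,0,0,0,0,0,0,0,0,0,0,0,0,0], grip=0, grip_force=40)

```text
time: 19.58
eef_pos: [0.5058, 0.2815, 0.0032]
tcp_rot: [0.781, 0.624, 0.0, 0.0]
contact_force: [-0.1, -0.5, 4.3]
opening: 0.126
finger_force: 42.1
```

Run:
```python
from h import *
plan((.51,.23,.10,85),(.54,.18,.11,92),(.56,.12,.11,98),(.58,.07,.11,98),(.61,.02,.11,98),(.6103,.0139,.11,98))
```

```text
t 19.57 pos [0.5058 0.2815 0.0032] psi 77.3 open 0.126 tilt [ 8.e-04  3.e-04 -1.e+00]
[-0.0492, 0.0155, -0.0968, 0.001, -0.0, -0.135]
[-0.0914, 0.0558, -0.1068, 0.001, -0.0, -0.257]
[-0.1455, 0.0885, -0.1068, 0.001, -0.0, -0.362]
[-0.1899, 0.119, -0.1068, 0.001, -0.0, -0.362]
[-0.232, 0.1593, -0.1068, 0.001, -0.0, -0.362]
[-0.2379, 0.1609, -0.1068, 0.001, -0.0, -0.362]
```

Call:
carry_out(deltas=[0,0,-0.045,0,0,0,-0.03,0.01,-0.09,0,0,-0.1,-0.07,0.045,-0.105,0,0,-0.2,-0.12,0.08,-0.105,0,0,-0.3,-0.17,0.11,-0.105,0,0,-0.362])

```text
time: 20.2
eef_pos: [0.5757, 0.0896, 0.1077]
tcp_rot: [0.655, 0.756, 0.0, 0.0]
contact_force: [0.2, 0.1, -0.2]
opening: 0.122
finger_force: 41.6
```

Run:
```python
from h import *
plan((.59,.05,.11,98),(.6103,.0139,.10,98),(.6103,.0139,.04,98))
```

```text
t 20.2 pos [0.5757 0.0896 0.1077] psi 98.2 open 0.122 tilt [ 5.e-04 -0.e+00 -1.e+00]
[-0.0412, 0.0085, -0.0023, 0.001, 0.0, 0.003]
[-0.0798, 0.0235, 0.0077, 0.001, 0.0, 0.003]
[-0.0798, 0.0235, 0.0677, 0.001, 0.0, 0.003]
```

Call:
carry_out(deltas=[-0.041,0.01,0,0,0,0,-0.079,0.0235,0.02,0,0,0,-0.079,0.0235,0.06,0,0,0,-0.079,0.0235,0.08,0,0,0,-0.079,0.0235,0.08,0,0,0])

```text
time: 20.82
eef_pos: [0.6074, 0.0169, 0.0252]
tcp_rot: [0.656, 0.755, -0.001, -0.002]
contact_force: [-0.3, -0.3, 0.7]
opening: 0.126
finger_force: 41.6
```

Run:
```python
from h import *
plan((.6103,.0139,.0065,98))
```

```text
t 20.82 pos [0.6074 0.0169 0.0252] psi 98.1 open 0.126 tilt [-5.3e-03  8.0e-04 -1.0e+00]
[-0.0035, 0.0025, 0.0187, -0.005, -0.001, 0.001]
```

Call:
carry_out(deltas=[-0.001,0,0.006,0,0,0,-0.001,0,0.012,0,0,0,-0.001,0,0.016,0,0,0,-0.001,0,0.018,0,0,0,-0.001,0,0.018,0,0,0])

```text
time: 21.45
eef_pos: [0.6096, 0.0153, 0.0096]
tcp_rot: [0.656, 0.755, -0.0, -0.0]
contact_force: [0.2, 0.3, 0.1]
opening: 0.124
finger_force: 41.6
```

Call:
carry_out(deltas=[0,0,0.002,0,0,0,0,0,0.0032,0,0,0,0,0,0.0032,0,0,0])

```text
time: 21.82
eef_pos: [0.6096, 0.0153, 0.0064]
tcp_rot: [0.656, 0.755, -0.0, -0.0]
contact_force: [-0.8, 1.3, -1.1]
opening: 0.122
finger_force: 41.6
```

Call:
carry_out(deltas=[0,0,0,0,0,0,0,0,0,0,0,0,0,0,-0.04,0,0,0,0,0,-0.1,0,0,0,0.05,-0.01,-0.13,0,0,0], grip=35)

```text
time: 22.45
eef_pos: [0.5959, 0.0616, 0.1412]
tcp_rot: [0.658, 0.753, 0.002, 0.003]
contact_force: [0.3, 0.9, 0.6]
opening: 0.355
finger_force: 0.0
```

Run:
```python
from h import *
plan((.56,.11,.14,92),(.53,.16,.14,86),(.49,.21,.14,80),(.46,.25,.13,75),(.434,.2755,.10,70))
```

```text
t 22.45 pos [0.5959 0.0616 0.1412] psi 97.8 open 0.355 tilt [ 7.7e-03 -9.0e-04 -1.0e+00]
[0.0528, -0.029, 0.0008, 0.008, 0.002, 0.101]
[0.1064, -0.052, 0.0006, 0.008, 0.001, 0.205]
[0.1614, -0.0848, 0.0002, 0.008, 0.001, 0.31]
[0.2051, -0.1092, 0.0099, 0.008, 0.0, 0.397]
[0.2339, -0.1318, 0.0397, 0.008, 0.0, 0.485]
```

Call:
carry_out(deltas=[0.05,-0.029,0,0,0,0.05,0.1,-0.052,0,0,0,0.1,0.15,-0.083,0,0,0,0.15,0.2,-0.109,0.01,0,0,0.2,0.232,-0.131,0.02,0,0,0.2], grip=60)

```text
time: 23.08
eef_pos: [0.4293, 0.2766, 0.1167]
tcp_rot: [0.728, 0.686, 0.001, 0.0]
contact_force: [0.7, 0.4, 0.3]
opening: 0.607
finger_force: 0.0
```

Call:
carry_out(deltas=[0,0,0,0,0,0,0,0,0,0,0,0])

```text
time: 23.32
eef_pos: [0.4312, 0.2748, 0.1169]
tcp_rot: [0.728, 0.686, 0.0, 0.0]
contact_force: [0.3, -0.0, 0.4]
opening: 0.6
finger_force: 0.0
```

Run:
```python
from h import *
plan((.434,.2755,.06,86),(.434,.2755,.014,86))
p,d=shot('top','t4.png');q,e=shot('scene','s4.png')
a=cv2.resize(p[160:260,180:320,::-1],None,fx=3,fy=3);b=cv2.resize(q[230:355,145:320,::-1],None,fx=2.4,fy=2.4)
cv2.imwrite('pics/j4.png',np.hstack([a[:300],b[:300]]))
```

```text
t 23.32 pos [0.4312 0.2748 0.1169] psi 86.6 open 0.6 tilt [ 0.0011  0.     -1.    ]
[0.0009, 0.0026, 0.0569, 0.001, -0.0, 0.01]
[0.0009, 0.0026, 0.1029, 0.001, -0.0, 0.01]
```

View pics/j4.png

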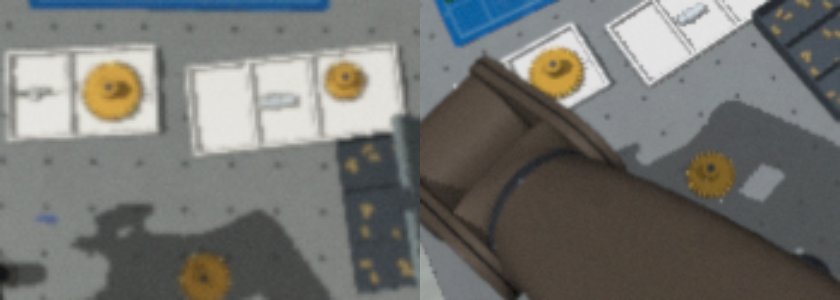

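The adapter lies in the long tray's middle compartment (top crop 278,100), the nut and gears are in place, and the left compartment is free. Next is the vial.

Call:
carry_out(deltas=[0.001,0.0025,0.03,0,0,0,0.001,0.0025,0.06,0,0,0,0.001,0.0025,0.09,0,0,0,0.001,0.0025,0.102,0,0,0,0.001,0.0025,0.102,0,0,0])

```text
time: 24.05
eef_pos: [0.4335, 0.2751, 0.0141]
tcp_rot: [0.728, 0.685, -0.001, -0.0]
contact_force: [0.4, -0.0, -0.5]
opening: 0.598
finger_force: 0.0
```

Call:
carry_out(deltas=[0,0,0,0,0,0,0,0,0,0,0,0,0,0,0,0,0,0,0,0,0,0,0,0], grip=0, grip_force=40)

```text
time: 24.55
eef_pos: [0.4346, 0.2762, 0.0161]
tcp_rot: [0.728, 0.686, 0.001, 0.001]
contact_force: [-0.3, -1.4, 6.6]
opening: 0.26
finger_force: 39.7
```

Run:
```python
from h import *
plan((.45,.25,.10,88),(.49,.2,.12,92),(.52,.15,.12,95),(.56,.11,.12,98),(.602,.0733,.10,98))
```

```text
t 24.55 pos [0.4346 0.2762 0.0161] psi 86.6 open 0.26 tilt [ 3.e-03  9.e-04 -1.e+00]
[-0.0251, 0.0172, -0.0839, 0.003, -0.001, -0.025]
[-0.0726, 0.0601, -0.1038, 0.003, -0.001, -0.095]
[-0.1208, 0.0931, -0.1038, 0.003, -0.001, -0.147]
[-0.1583, 0.1354, -0.1037, 0.003, -0.001, -0.199]
[-0.1925, 0.1794, -0.0836, 0.003, -0.001, -0.199]
```

Call:
carry_out(deltas=[0,0,-0.04,0,0,0,-0.025,0.017,-0.08,0,0,-0.03,-0.065,0.055,-0.1,0,0,-0.09,-0.11,0.09,-0.1,0,0,-0.14,-0.15,0.13,-0.1,0,0,-0.199])

```text
time: 25.18
eef_pos: [0.5546, 0.1169, 0.1148]
tcp_rot: [0.655, 0.755, 0.0, 0.0]
contact_force: [0.6, 1.3, -0.5]
opening: 0.264
finger_force: 39.4
```

Call:
carry_out(deltas=[-0.03,0.055,0,0,0,0,-0.032,0.056,0.02,0,0,0,-0.032,0.056,0.045,0,0,0,-0.032,0.056,0.055,0,0,0,-0.032,0.056,0.055,0,0,0])

```text
time: 25.8
eef_pos: [0.6123, 0.0948, 0.0581]
tcp_rot: [0.656, 0.755, -0.001, -0.001]
contact_force: [0.1, -0.1, 0.5]
opening: 0.261
finger_force: 39.4
```

Run:
```python
from h import *
plan((.602,.0733,.0185,98))
```

```text
t 25.8 pos [0.6123 0.0948 0.0581] psi 98.0 open 0.261 tilt [-3.1e-03  1.0e-04 -1.0e+00]
[-0.0199, -0.0131, 0.0397, -0.003, -0.001, 0.0]
```

Call:
carry_out(deltas=[-0.02,-0.013,0,0,0,0,-0.02,-0.013,0.015,0,0,0,-0.02,-0.013,0.028,0,0,0,-0.02,-0.013,0.03,0,0,0,-0.02,-0.013,0.03,0,0,0])

```text
time: 26.42
eef_pos: [0.6037, 0.0728, 0.029]
tcp_rot: [0.656, 0.755, -0.0, -0.0]
contact_force: [0.6, 0.5, -0.0]
opening: 0.263
finger_force: 39.4
```

Run:
```python
from h import *
plan((.602,.0733,.0185,98))
```

```text
t 26.43 pos [0.6037 0.0728 0.029 ] psi 98.0 open 0.263 tilt [-7.e-04  1.e-04 -1.e+00]
[0.0007, -0.0016, 0.0105, -0.001, -0.0, -0.0]
```

Call:
carry_out(deltas=[0,0,0.005,0,0,0,0,0,0.009,0,0,0,0,0,0.0105,0,0,0,0,0,0.0105,0,0,0])

```text
time: 26.92
eef_pos: [0.6039, 0.0727, 0.0191]
tcp_rot: [0.656, 0.755, 0.0, 0.0]
contact_force: [-1.4, 0.9, 2.8]
opening: 0.266
finger_force: 39.5
```

Call:
carry_out(deltas=[0,0,0,0,0,0,0,0,0,0,0,0,0,0,0,0,0,0,0,0,-0.03,0,0,0,0,0,-0.07,0,0,0], grip=50)

```text
time: 27.55
eef_pos: [0.6026, 0.0726, 0.0882]
tcp_rot: [0.656, 0.754, -0.001, -0.001]
contact_force: [0.5, -0.1, 1.0]
opening: 0.495
finger_force: 0.0
```

Call:
carry_out(deltas=[0,0,-0.06,0,0,0,0,-0.03,-0.12,0,0,0,0,-0.09,-0.14,0,0,0,0,-0.14,-0.14,0,0,0,0,-0.16,-0.14,0,0,0])

```text
time: 28.18
eef_pos: [0.4431, 0.0505, 0.2292]
tcp_rot: [0.656, 0.754, 0.0, 0.0]
contact_force: [1.1, 0.2, 1.1]
opening: 0.498
finger_force: 0.0
```

Run:
```python
from h import *
plan()
np.set_printoptions(precision=4,suppress=True)
p,d=shot('top','t5.png');q,e=shot('scene','s5.png')
a=cv2.resize(p[160:260,180:320,::-1],None,fx=3,fy=3);b=cv2.resize(q[190:315,145:320,::-1],None,fx=2.4,fy=2.4)
cv2.imwrite('pics/j5.png',np.hstack([a[:300],b[:300]]))
vv,uu=np.mgrid[:420,:560];P=at_depth('top',np.c_[uu.ravel(),vv.ravel()],d.ravel())
for n,g,z in [('vial',(.602,.073),.04),('L',(.617,.181),.026),('S',(.631,-.046),.026),('nut',(.613,.253),.012),('adp',(.61,.015),.012),('mid',(.435,.0845),.024)]:
    k=(np.hypot(P[:,0]-g[0],P[:,1]-g[1])<.03)&(P[:,2]>z)&(P[:,2]<.07)
    if k.any(): print(n,k.sum(),P[k].mean(0),np.percentile(P[k,2],90))
```

```text
t 28.18 pos [0.4431 0.0505 0.2292] psi 98.0 open 0.498 tilt [ 8.e-04 -2.e-04 -1.e+00]
vial 50 [0.6034 0.0728 0.0537] 0.05759175795877218
L 33 [0.6152 0.1804 0.0323] 0.0366099788556366
S 32 [ 0.6292 -0.0462  0.0329] 0.03674225887329141
nut 33 [0.6122 0.2623 0.017 ] 0.02165939010630563
adp 41 [0.6089 0.0194 0.0158] 0.01893794166196532
```

View pics/j5.png

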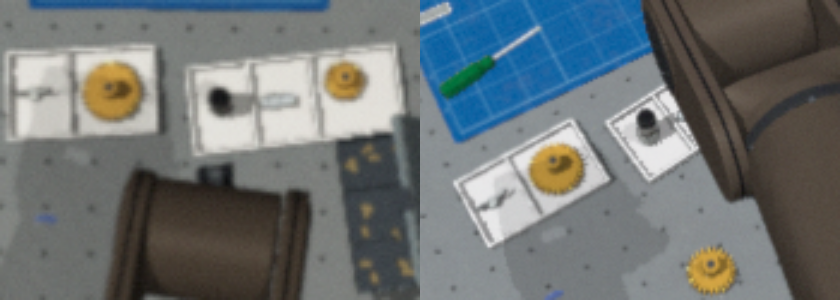

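Everything appears in place and the vial is upright. I'll take one enlarged look at the adapter and nut clearances.

Run:
```python
from h import *
np.set_printoptions(precision=4,suppress=True)
p=cv2.imread('pics/t5.png')
cv2.imwrite('pics/z5.png',cv2.resize(p[172:216,180:316],None,fx=5.8,fy=5.8,interpolation=cv2.INTER_CUBIC))
# bounding of adapter/nut, dark vs white floor
def box(c,y0,L):  # project compartments
    return c
for nm,c,yaw,ys in [('three',(.612,.002),8.0,(-.016,.040)),('two',(.615,.211),3.85,(.014,.070))]:
    a=np.radians(yaw)
    for y in ys: print(nm,y,proj('top',[[c[0]-np.sin(a)*y,c[1]+np.cos(a)*y,.013]]))
print(at_z('top',[(180+258/3,160+100/3),(180+299/3,160+100/3)],.011))
ps,d=shot('top')
vv,uu=np.mgrid[:420,:560];P=at_depth('top',np.c_[uu.ravel(),vv.ravel()],d.ravel())
for y in np.arange(-.02,.05,.004):
    k=(abs(P[:,1]-y)<.003)&(abs(P[:,0]-(.612-(y-.002)*.14))<.02)
    print(round(y,3),P[k,2].max().round(4),end=' ')
```

```text
three -0.016 [[283.0528 191.5796]]
three 0.04 [[263.9499 193.8732]]
two 0.014 [[201.3356 190.1949]]
two 0.07 [[182.3869 191.1494]]
[[ 0.6085  0.0357  0.011 ]
 [ 0.6092 -0.0041  0.011 ]]
-0.02 0.0157 -0.016 0.0205 -0.012 0.013 -0.008 0.0077 -0.004 0.0073 0.0 0.0073 0.004 0.0194 0.008 0.0183 0.012 0.0167 0.016 0.0215 0.02 0.0211 0.024 0.0211 0.028 0.0223 0.032 0.0223 0.036 0.0077 0.04 0.016 0.044 0.016 0.048 0.0095
```

View pics/z5.png

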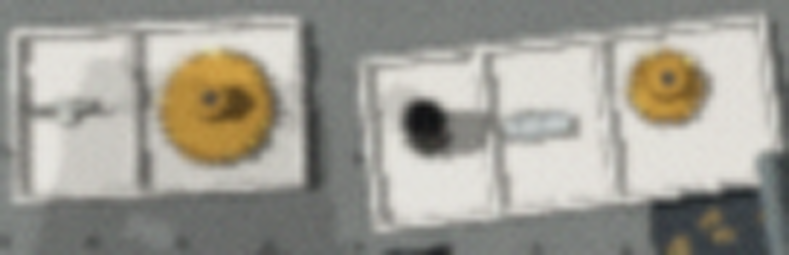

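The adapter lies flat on the floor (y 0.003–0.034, divider at 0.041). The nut is centred in its compartment, and the vial and gears stand clear of the walls. Handing in.

```bash
python3 -c "
from plant import ctrl
print(ctrl.sign_off())"
```

```text
the job is handed in; nothing more can be done
None
```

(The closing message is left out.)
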